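# Hold the clinical waste bin open, then ease its lid shut

## Task

A colleague is about to drop used swabs into the clinical waste bin, the one with the red lid. Press its palm plate down with the fingers until the lid is fully up, keep it up for three seconds, then let the plate rise slowly under the fingers, over a couple of seconds, so that the lid comes down without slamming, and move clear once it is shut. Touch neither lid, leave the grey-lidded bin shut, and do not move or pick up anything standing about.

Things in the scene. Friction and masses are not known exactly. Their poses are not given: they have to be found in the camera images.
- red_bin: Clinical waste bin: steel box 200 mm deep (x), 180 wide (y), 210 tall to the rim, red lid, red strip on its front; fixed to the counter. Origin: middle of its lower front edge, on the counter; +x runs back into the bin. Its front carries the palm plate and faces roughly towards the robot. A yoke lever along both sides holds the plate; rods behind join it to the lid.
- red_plate (a point): Centre of the top face of the red-lidded bin's palm plate, moving with it: black, 88 mm deep (bin x), 92 wide (bin y), 9 thick. At rest 123 mm above the counter, 86 mm out from the bin's front, sloping 10 degrees, outer edge up. Fully pressed it is about 73 mm lower, sloping 15 degrees outer edge down, and has moved under 10 mm fore and aft.
- red_lever (a joint): Angle of the red-lidded bin's lever about its pivot (80 mm behind the bin's front, 85 mm up), rad: 0 at rest (lid shut), 0.43 at its stop (lid fully up). Pressing the plate's centre takes about 4 to 8 N at first, falling to 2 to 3 N at the bottom; the lid's weight and a light spring push the plate back up, so it rises with the fingers and falls shut if let go.
- red_lid: The red lid, 212 mm by 192, 18 thick, hinged along the bin's rear top edge. Origin: middle of its front edge, 208 mm from the hinge line; 222 mm up when shut, about 416 mm when fully up. Shut, its axes are the bin's; it tilts about its y axis by 1.2 rad (69 degrees) to fully up, about 2.8 times the lever's angle, or 16 rad per metre of plate travel. No damper.
- grey_bin: General waste bin: the same bin, lever and plate, with a grey lid and grey strip. Same origin and axes. The two bins stand side by side in either order. To be left alone.
- grey_lid: The grey lid, with the same size, origin and axes as the red one; it stays shut.
- spray: Closed white bottle with a blue cap, 54 mm across, 130 mm tall; origin at the centre of its underside. A bystander.
- jar: Glass jar with a steel cap, 68 mm across, 85 mm tall; origin at the centre of its underside. A bystander.
- gallipot: Small open steel bowl, 80 mm across, 45 mm tall; origin at the centre of its underside. A bystander.
- tray: Shallow steel tray of foot-care instruments, 200 mm by 110 mm, 16 mm tall; origin at the centre of its underside. A bystander.

How it is judged:
By the outcome, as a careful person would: the job done as asked, in the order asked, and still so for the second after the job is handed in, with the robot touching nothing.
It also fails if it takes over 48 s, if anything falls off the work surface, if the arm or the gripper's body presses on something with over 40 N, if the wrist force passes 120 N, or if a joint passes its speed limit or range.

## Robot

A 6-joint arm with a two-finger parallel gripper is mounted at the origin on the work surface. World frame = base frame: x ahead of the robot, y to its left, z up, the work surface at z = 0. Lengths are in m, angles in rad, forces in N, time in s.
With the tool pointing down it reaches from about 0.35 to 0.85 m from the base axis. Payload 8.1 kg.
Tool frame: the origin (TCP) lies at the very end of the fingers, on their centre line; the grasp point (between the pads) lies 19 mm behind it (pinch_z is the distance from the TCP to the grasp point, in m); z points along the fingers, y is the direction in which the jaws open and shut (so a half turn about z gives the same grasp; the last joint's range is limited). The gripper opens to 93 mm and grips with 3 to 60 N. Pads are 15 mm wide; open, the fingers measure 128 mm over their backs; the gripper's body (75 mm by 188 mm) begins 65 mm behind the grasp point.
Start: joints at [-0.085, 0.13, 1.488, -0, 1.523, -0.085], TCP at [0.6, 0, 0.219] pointing down, gripper open.
Joint ranges: [-2.96, 2.96], [-0.89, 2.26], [0.02, 2.5], [-1.34, 4.48], [0, 2.73], [-2.66, 2.66]. Speed limits (rad/s): [2.39, 2.39, 2.79, 3.14, 3.14, 3.14].

## Interface

Orientations are given as a rotation vector (axis times angle).
In Python, from plant import * gives the robot as it stands.
- The arm moves only by the tool move_arm, never from a script. Its argument "series" is a list of rows, each a list of 7 numbers: the shift along the tool's x, y, z each as a share of 10 cm, from -1 to 1, then the turn, a rotation vector about the tool's x, y, z each as a share of 180 degrees, from -1 to 1, then the opening, from -1 (shut) to 1 (fully open). In form: [[dx, dy, dz, rx, ry, rz, jaw], ...]. A call has 1 to 8 rows; each row is the pose to reach, as a shift and turn from the pose commanded when the call began, along the tool's axes at that moment, turning the shorter way round; what a row does not reach only later rows make up. A row lasts 1/10 s, in which the tool goes at most 50 mm and 8.59 degrees, less where a joint would pass 70% of its speed; a pose out of reach is approached as far as the arm can. A call with a number of a shift or a turn outside -1 to 1 is refused whole. A call with a gripper value outside its range is refused whole. The fingers move at their own pace and stop on an object; "squeeze" is the grip in N (left out, the last holds). Time passes only in rows, so rows that repeat a pose let the fingers close. It gives the time, the measured TCP pose, the force and the opening at its end, in the units of the state.
- read_state(): the state, without advancing time (a new reading comes with each control period).
- read_camera(name): name is "scene" or "side" or "wrist"; returns a dict with "frame" (384x512x3 uint8, red, green, blue), "K" (3x3 intrinsics, pixels), "rvec" (rotation vector, rad) and "tvec" (3), from world to camera coordinates, as OpenCV has them. Camera axes: x right, y down, z forward; pixel columns grow to the right and rows downward; lengths in m; the calibration is good to about 2 mm. The wrist camera is an equidistant fisheye: a pixel r from the principal point sees the ray r / f radians off the axis. A picture is of the moment at which its call begins. There is no depth.
- close_job(): hands the job in, once; it reports no verdict.
The state is a dict: "t": time; "q": joint angles; "dq": joint speeds; "joint_torque": joint torques, N m; "tool_pos": TCP position; "orientation": TCP orientation; "force": force on the tool from outside, world axes, zero at the start; "wrist_torque": the same for the moment, N m; "opening": finger opening in m.
Only numpy, scipy, OpenCV 4.12 (cv2) and the standard library are available. Lean on these libraries where they do the work, as an engineer would, in place of code of your own. Each camera call takes 0.05 s, during which the arm holds its last target.

## Working session

There is one attempt and no reset: what is moved stays moved. The work goes in short steps, Python scripts to look and compute and a tool call to move; the robot and the scene stay as the last step left them, time stands still between calls to the robot, and variables do not carry over. Pictures are saved under pics/ and viewed, and the job is handed in when it is done.

Besides the shell and the picture viewer there is one more tool, called after "Call:" by a JSON object that holds its "api" and its "payload", one argument or row to a line. move_arm: Moves the arm, as the interface text tells. Shift numbers are shares of 10 cm and turn numbers shares of 180 degrees, none past 1 either way. Its arguments: {"type":"object","properties":{"series":{"type":"array","items":{"type":"array","items":{"type":"number"}}},"squeeze":{"type":"number"}},"required":["series"]}

```bash
mkdir -p pics; ls
python3 - <<'E'
from plant import *
import cv2,json
s=read_state();print(s)
for n in ["scene","side","wrist"]:
    c=read_camera(n);cv2.imwrite(f"pics/{n}0.png",c["frame"][:,:,::-1])
    print(n,c["K"],c["rvec"],c["tvec"])
    import pickle;pickle.dump(c,open(f"{n}0.pkl","wb"))
E
```

```text
pics
{'t': 0.0, 'q': array([-8.54431429e-02,  1.31134606e-01,  1.48930819e+00,  6.10064454e-06,
        1.52302600e+00, -8.53975833e-02]), 'dq': array([ 4.36998449e-05, -8.33180724e-06, -1.89554833e-04,  8.01862046e-04,
        1.90454388e-03,  9.63383064e-04]), 'joint_torque': array([-1.61290725e-03, -5.59853125e+01, -4.91755986e+01,  7.67333270e-02,
        3.59135563e-02, -2.97389461e-04]), 'tool_pos': array([5.99407085e-01, 4.95492527e-05, 2.17587466e-01]), 'orientation': array([-2.22047452e+00, -2.22037270e+00,  1.89028790e-03]), 'force': array([-0.01554617,  0.64799254, -0.543492  ]), 'wrist_torque': array([ 0.07575211,  0.00645579, -0.0470145 ]), 'opening': 0.09292225250399563}
scene [[451.50277766   0.         261.69503635]
 [  0.         451.50277766 187.674674  ]
 [  0.           0.           1.        ]] [ 2.31031828  0.13286115 -0.03092863] [-0.50271922  0.07328952  1.8032593 ]
side [[495.43512524   0.         259.00144853]
 [  0.         495.43512524 187.72090828]
 [  0.           0.           1.        ]] [ 2.14453408 -0.57427323  0.26263013] [-0.4592212   0.28315504  1.73862868]
wrist [[297.31863964   0.         259.90676703]
 [  0.         297.31863964 189.00227292]
 [  0.           0.           1.        ]] [-2.85791421e+00 -1.00367392e-03  1.28361758e-03] [-0.60085977 -0.03371571  0.39070761]
```

View pics/scene0.png

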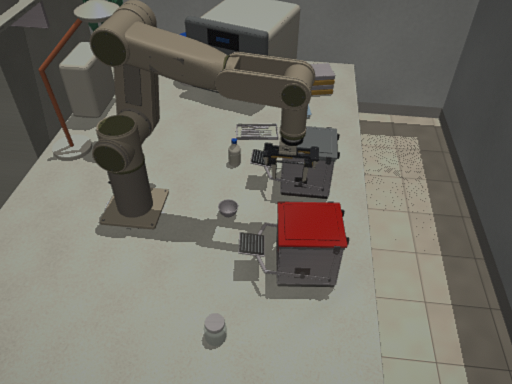

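View pics/side0.png

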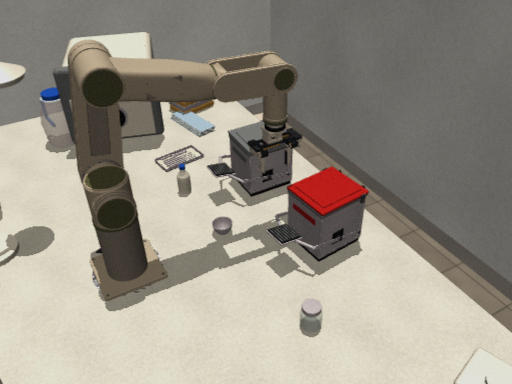

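View pics/wrist0.png

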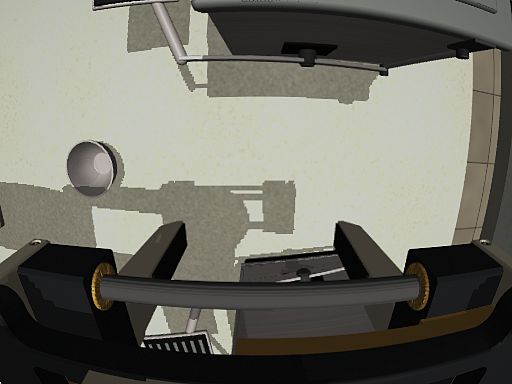

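Run:
```python
import cv2
a=cv2.imread("pics/scene0.png");cv2.imwrite("pics/sz.png",cv2.resize(a[190:300,220:360],None,fx=5,fy=5,interpolation=cv2.INTER_CUBIC))
a=cv2.imread("pics/side0.png");cv2.imwrite("pics/dz.png",cv2.resize(a[160:265,255:380],None,fx=5,fy=5,interpolation=cv2.INTER_CUBIC))
```

```text
(no output)
```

View pics/sz.png

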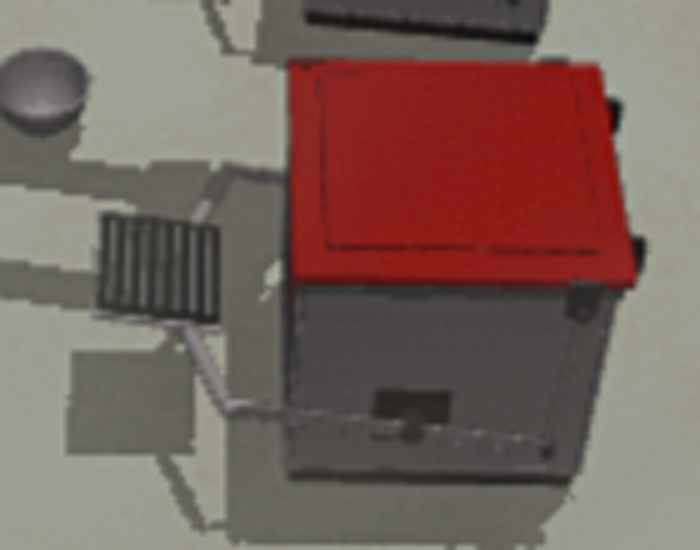

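View pics/dz.png

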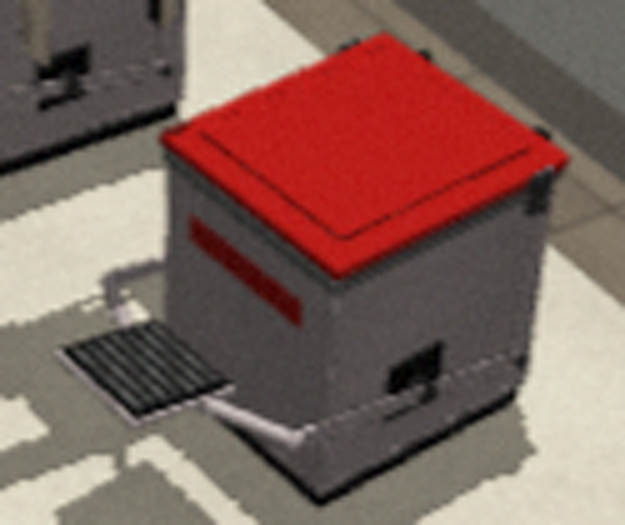

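```bash
cat > fit.py <<'E'
import numpy as np,cv2,pickle
from scipy.optimize import least_squares
C,S=.044*np.cos(np.radians(10)),.044*np.sin(np.radians(10))
P=dict(OL=(-.086-C,.046,.123+S),IL=(-.086+C,.046,.123-S),IR=(-.086+C,-.046,.123-S),OR=(-.086-C,-.046,.123+S),
 LFL=(-.008,.096,.231),LBL=(.204,.096,.231),LBR=(.204,-.096,.231),FRb=(-.008,-.096,.213),BRb=(.204,-.096,.213),
 bFR=(0,-.09,0),bBR=(.2,-.09,0))
obs={"scene":((220,190),dict(OL=(102,213),IL=(219,228),IR=(217,320),OR=(97,310),LFL=(289,63),LBL=(600,63),FRb=(290,285),BRb=(637,288),bFR=(290,478),bBR=(570,480))),
"side":((255,160),dict(OL=(60,350),IL=(155,320),IR=(230,385),OR=(138,417),LFL=(163,132),LBL=(385,33),LBR=(568,153),FRb=(340,278),bFR=(320,502),bBR=(517,400)))}
def res(p,full=False):
    c,s=np.cos(p[2]),np.sin(p[2]);R=[];N=[]
    for n,(o,d) in obs.items():
        cam=pickle.load(open(f"{n}0.pkl","rb"))
        for k,(u,v) in d.items():
            X=np.array(P[k]);W=np.array([p[0]+c*X[0]-s*X[1],p[1]+s*X[0]+c*X[1],X[2]])
            q=cv2.projectPoints(W.reshape(1,1,3),cam["rvec"],cam["tvec"],cam["K"],None)[0].ravel()
            e=q-np.array([o[0]+(u+.5)/5-.5,o[1]+(v+.5)/5-.5]);R+=list(e);N.append((n,k,e.round(1)))
    return N if full else np.array(R)
r=least_squares(res,[.6,-.3,0],loss="soft_l1")
p=r.x;print(p,np.degrees(p[2]))
for x in res(p,True):print(*x)
c,s=np.cos(p[2]),np.sin(p[2]);print("plate",p[0]-.086*c,p[1]-.086*s)
E
python3 fit.py
```

```text
[ 0.58169129 -0.22592893  0.10973995] 6.287636010355604
scene OL [-0.3 -1.7]
scene IL [ 1.5 -1.5]
scene IR [2.2 1.1]
scene OR [-0.2 -0.1]
scene LFL [-1.4 -2.6]
scene LBL [-0.6 -1.8]
scene FRb [-0.2  0.8]
scene BRb [-0.7  0.9]
scene bFR [-0.6  1.4]
scene bBR [2.1 1.5]
side OL [-0.6 -0.9]
side IL [ 0.2 -1.4]
side IR [ 2.  -0.4]
side OR [0.3 0.4]
side LFL [-2.  -0.5]
side LBL [-1.  -1.4]
side LBR [ 0.5 -0.5]
side FRb [-0.9  2.6]
side bFR [0.3 2.5]
side bBR [ 1.8 -0.3]
plate 0.4962086092778807 -0.23534763379905851
```

```bash
cat >> fit.py <<'E'
def res2(p):
    R=[]
    c,s=np.cos(p[2]),np.sin(p[2])
    for n,(o,d) in obs.items():
        cam=pickle.load(open(f"{n}0.pkl","rb"))
        for k,(u,v) in d.items():
            X=np.array(P[k])*p[4];W=np.array([p[0]+c*X[0]-s*X[1],p[1]+s*X[0]+c*X[1],X[2]+p[3]])
            q=cv2.projectPoints(W.reshape(1,1,3),cam["rvec"],cam["tvec"],cam["K"],None)[0].ravel()
            R+=list(q-np.array([o[0]+(u+.5)/5-.5,o[1]+(v+.5)/5-.5]))
    return np.array(R)
r2=least_squares(res2,[*p,0,1]);print(r2.x,r.cost,r2.cost);print(r2.fun.reshape(-1,2).round(1).tolist())
for n in obs:
    cam=pickle.load(open(f"{n}0.pkl","rb"))
    for W in [(0.5994,0,.2176),(.5994,0.06,.2176),(.5994,-.06,.2176),(0,0,0)]:
        print(n,W,cv2.projectPoints(np.array(W).reshape(1,1,3),cam["rvec"],cam["tvec"],cam["K"],None)[0].ravel())
    im=cam["frame"][:,:,::-1].copy()
    c,s=np.cos(p[2]),np.sin(p[2])
    im=cv2.resize(im,None,fx=5,fy=5,interpolation=cv2.INTER_CUBIC)
    for k,X in P.items():
        W=np.array([p[0]+c*X[0]-s*X[1],p[1]+s*X[0]+c*X[1],X[2]])
        q=(cv2.projectPoints(W.reshape(1,1,3),cam["rvec"],cam["tvec"],cam["K"],None)[0].ravel()+.5)*5-.5
        cv2.circle(im,tuple(int(t) for t in q),4,(0,255,0),-1)
    o=obs[n][0];cv2.imwrite(f"pics/ov_{n}.png",im[o[1]*5:o[1]*5+550,o[0]*5:o[0]*5+700])
    h=im.shape
    cv2.imwrite(f"pics/tc_{n}.png",im[100*5:190*5,220*5:350*5])
E
python3 fit.py|tail -12
```

```text
side LFL [-2.  -0.5]
side LBL [-1.  -1.4]
side LBR [ 0.5 -0.5]
side FRb [-0.9  2.6]
side bFR [0.3 2.5]
side bBR [ 1.8 -0.3]
plate 0.4962086092778807 -0.23534763379905851
[ 0.5817134  -0.22670477  0.10749931  0.0026477   0.98267979] 22.593467625406618 28.728622017649375
[[0.3, -1.5], [1.8, -1.3], [2.3, 1.0], [0.4, -0.3], [-1.3, -1.8], [-1.5, -1.0], [-0.3, 0.8], [-2.0, 1.0], [-0.7, 0.8], [1.1, 1.0], [0.1, -1.1], [0.7, -1.4], [2.1, -0.6], [0.7, 0.0], [-1.5, 0.1], [-1.2, -0.4], [-0.5, 0.2], [-1.1, 2.7], [0.2, 1.8], [1.0, -0.5]]
scene (0.5994, 0, 0.2176) [288.91869254 177.85468547]
scene (0.5994, 0.06, 0.2176) [289.92496018 167.16699554]
scene (0.5994, -0.06, 0.2176) [287.85612701 189.14032214]Traceback (most recent call last):
  File "fit.py", line 36, in <module>
    print(n,W,cv2.projectPoints(np.array(W).reshape(1,1,3),cam["rvec"],cam["tvec"],cam["K"],None)[0].ravel())
              ~~~~~~~~~~~~~~~~~^^^^^^^^^^^^^^^^^^^^^^^^^^^^^^^^^^^^^^^^^^^^^^^^^^^^^^^^^^^^^^^^^^
cv2.error: OpenCV(4.12.0) /io/opencv/modules/calib3d/src/calibration_base.cpp:1490: error: (-215:Assertion failed) npoints >= 0 && (depth == CV_32F || depth == CV_64F) in function 'projectPoints'
```

```bash
sleep 1
sed -i 's/np.array(W).resh/np.array(W,float).resh/; s/(.5994,0.06,.2176),(.5994,-.06,.2176)/(.5394,0,.2176),(.6594,0,.2176)/' fit.py; sed -i 's/^    h=im.shape/    for W in [(.5994,0,.2176),(.5529,0,.2176),(.6459,0,.2176)]:\n        q=(cv2.projectPoints(np.array(W,float).reshape(1,1,3),cam["rvec"],cam["tvec"],cam["K"],None)[0].ravel()+.5)*5-.5\n        cv2.circle(im,tuple(int(t) for t in q),4,(255,255,0),-1)/' fit.py
python3 fit.py|tail -8
```

```text
scene (0.5994, 0, 0.2176) [288.91869254 177.85468547]
scene (0.5394, 0, 0.2176) [272.24068007 176.43669759]
scene (0.6594, 0, 0.2176) [305.67687195 179.27948925]
scene (0, 0, 0) [135.82344171 206.02501352]
side (0.5994, 0, 0.2176) [274.75785445 167.48266036]
side (0.5394, 0, 0.2176) [260.70526623 172.2324938 ]
side (0.6594, 0, 0.2176) [288.46245539 162.85044807]
side (0, 0, 0) [128.14296548 268.40803629]
```

View pics/ov_scene.png

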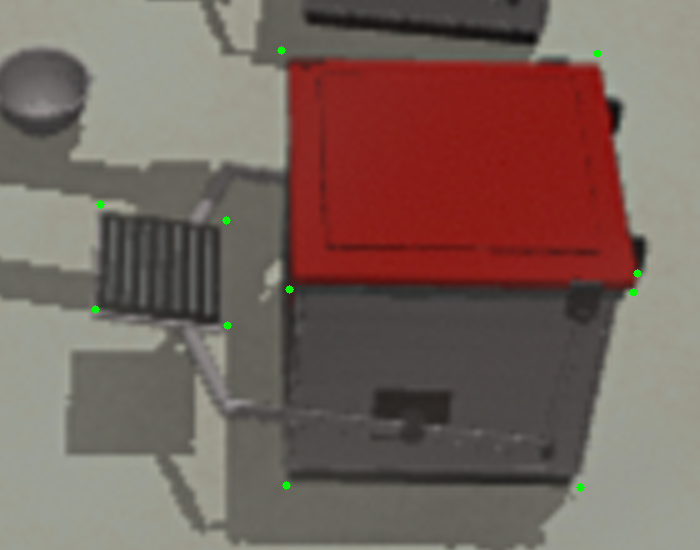

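View pics/ov_side.png

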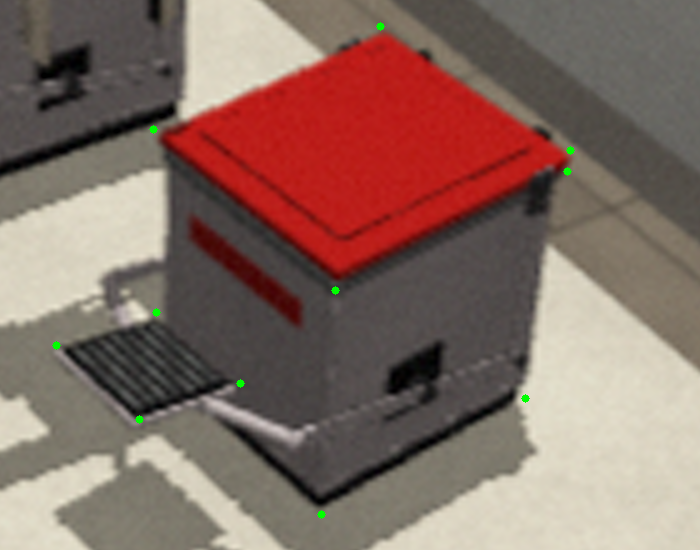

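View pics/tc_scene.png

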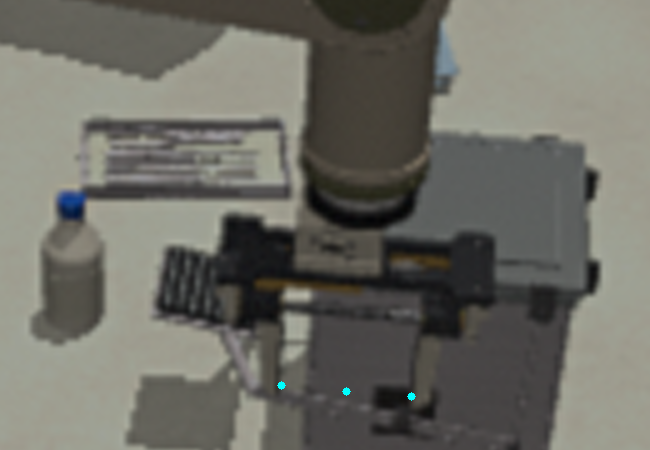

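View pics/tc_side.png

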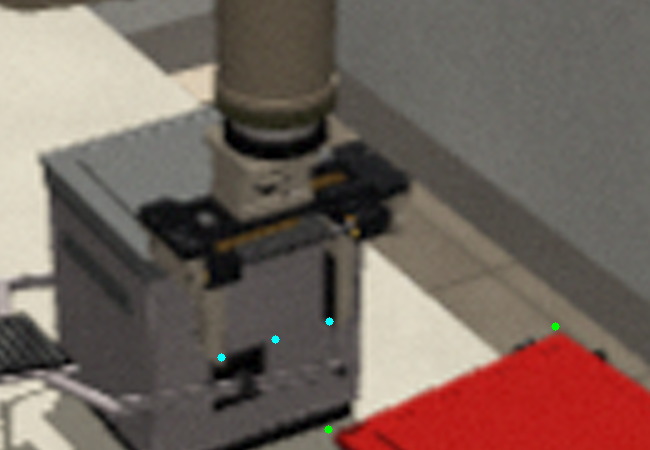

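```bash
cat > tri.py <<'E'
import io,contextlib
with contextlib.redirect_stdout(io.StringIO()):
    from fit import *
c={n:pickle.load(open(f"{n}0.pkl","rb")) for n in obs}
for n in c: c[n]["P"]=c[n]["K"]@np.c_[cv2.Rodrigues(c[n]["rvec"])[0],c[n]["tvec"]]
for k in P:
    if all(k in obs[n][1] for n in obs):
        x=[np.array([o[0]+(d[k][0]+.5)/5-.5,o[1]+(d[k][1]+.5)/5-.5]) for o,d in obs.values()]
        X=cv2.triangulatePoints(c["scene"]["P"],c["side"]["P"],x[0].reshape(2,1),x[1].reshape(2,1)).ravel();print(k,(X[:3]/X[3]).round(4))
E
python3 tri.py
```

```text
OL [ 0.4495 -0.1971  0.1267]
IL [ 0.5296 -0.1911  0.1148]
IR [ 0.5369 -0.2745  0.1165]
OR [ 0.4586 -0.2841  0.1298]
LFL [ 0.5686 -0.1376  0.2286]
LBL [ 0.7766 -0.1114  0.2259]
FRb [ 0.5846 -0.3269  0.2253]
bFR [ 0.593  -0.3121  0.0068]
bBR [ 0.7831 -0.291   0.0015]
```

Call:
{"api": "move_arm", "payload": {
  "series": [
    [0, 0, -0.25, 0, 0, 0, -1],
    [0, 0, -0.5, 0, 0, 0, -1],
    [0, -0.3, -0.6, 0, 0, 0, -1],
    [-0.1, -0.6, -0.6, 0, 0, 0, -1],
    [-0.3, -0.9, -0.6, 0, 0, 0, -1],
    [-0.6, -1, -0.6, 0, 0, 0, -1],
    [-0.9, -1, -0.6, 0, 0, 0, -1],
    [-1, -1, -0.6, 0, 0, 0, -1]
  ],
  "squeeze": 20
}}

```text
t: 0.95
tool_pos: [0.4994, -0.1021, 0.2786]
orientation: [2.223, 2.219, -0.001]
force: [-0.5, 0.2, -0.0]
opening: 0.0337
```

Call:
{"api": "move_arm", "payload": {
  "series": [
    [-0.3, 0, 0, 0, 0, 0.04, -1],
    [-0.6, 0, 0, 0, 0, 0.08, -1],
    [-0.9, 0, 0, 0, 0, 0.12, -1],
    [-1, 0, 0, 0, 0, 0.16, -1],
    [-1, 0, 0, 0, 0, 0.2, -1],
    [-1, 0, 0, 0, 0, 0.24, -1],
    [-1, 0, 0, 0, 0, 0.28, -1],
    [-1, 0, 0, 0, 0, 0.32, -1]
  ]
}}

```text
t: 1.75
tool_pos: [0.5002, -0.1994, 0.2782]
orientation: [-3.018, -0.868, 0.001]
force: [0.0, 0.2, -0.5]
opening: 0.0006
```

Call:
{"api": "move_arm", "payload": {
  "series": [
    [0, 0, 0, 0, 0, 0.04, -1],
    [0, 0, 0, 0, 0, 0.08, -1],
    [0, 0, 0, 0, 0, 0.12, -1],
    [0, 0, 0, 0, 0, 0.15, -1],
    [0, 0, 0, 0, 0, 0.15, -1]
  ]
}}

```text
t: 2.25
tool_pos: [0.5002, -0.1994, 0.2783]
orientation: [-3.138, -0.146, 0.001]
force: [0.3, -0.6, 0.1]
opening: 0.0006
```

Run:
```python
from plant import *
import cv2,numpy as np
s=read_state();print(s['t'],s['tool_pos'],s['q'],s['force'],s['opening']);print(cv2.Rodrigues(s['orientation'])[0].round(3))
for n in ["scene","side","wrist"]:
    c=read_camera(n);f=c["frame"][:,:,::-1]
    if n!="wrist": f=cv2.resize(f[120:310,200:390],None,fx=3,fy=3,interpolation=cv2.INTER_CUBIC)
    cv2.imwrite(f"pics/{n}1.png",f)
```

```text
2.25 [ 0.50023219 -0.19943045  0.27827904] [-4.74809620e-01 -5.31894209e-02  1.56872832e+00  3.21875442e-04
  1.62675495e+00  1.00297029e+00] [ 0.30267909 -0.55802279  0.14942241] 0.0005696211860101428
[[ 0.996  0.093 -0.   ]
 [ 0.093 -0.996  0.001]
 [-0.    -0.001 -1.   ]]
```

Call:
{"api": "move_arm", "payload": {
  "series": [
    [-0.04, 0.18, 0.1, 0, 0, 0, -1],
    [-0.08, 0.35, 0.3, 0, 0, 0, -1],
    [-0.08, 0.35, 0.6, 0, 0, 0, -1],
    [-0.08, 0.35, 0.9, 0, 0, 0, -1],
    [-0.08, 0.35, 1, 0, 0, 0, -1],
    [-0.08, 0.35, 1, 0, 0, 0, -1]
  ]
}}

```text
t: 3.0
tool_pos: [0.4943, -0.2348, 0.1769]
orientation: [-3.136, -0.15, 0.005]
force: [-0.7, 0.2, 0.5]
opening: 0.0006
```

```bash
cat > look.py <<'E'
from plant import *
import cv2,numpy as np,sys,pickle
t=sys.argv[1]
s=read_state();print(s['t'],s['tool_pos'],s['force'],s['wrist_torque'])
for n in sys.argv[2:]:
    c=read_camera(n);f=c["frame"][:,:,::-1]
    pickle.dump(c,open(f"{n}{t}.pkl","wb"))
    if n!="wrist": f=cv2.resize(f[120:310,200:390],None,fx=3,fy=3,interpolation=cv2.INTER_CUBIC)
    cv2.imwrite(f"pics/{n}{t}.png",f)
E
python3 look.py 2 scene side wrist
```

```text
3.0 [ 0.49428307 -0.23482455  0.17686806] [-0.69265195  0.18638081  0.51201774] [ 0.07829071  0.11503395 -0.02951437]
```

View pics/scene2.png

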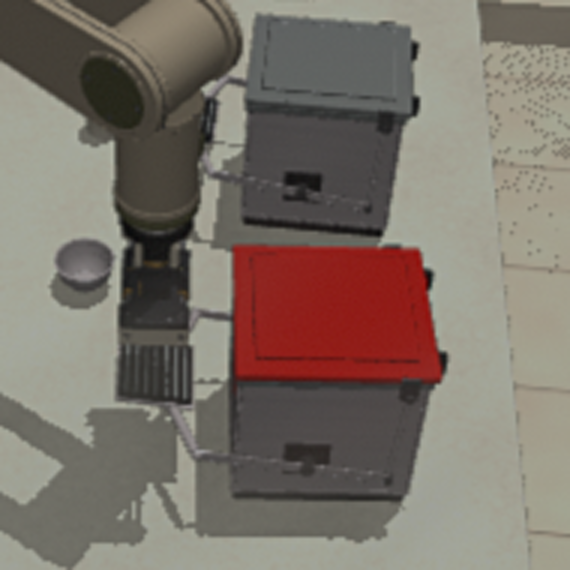

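View pics/side2.png

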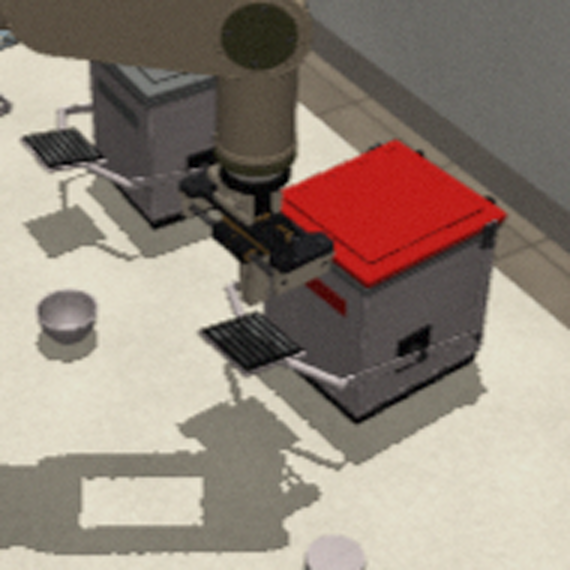

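View pics/wrist2.png

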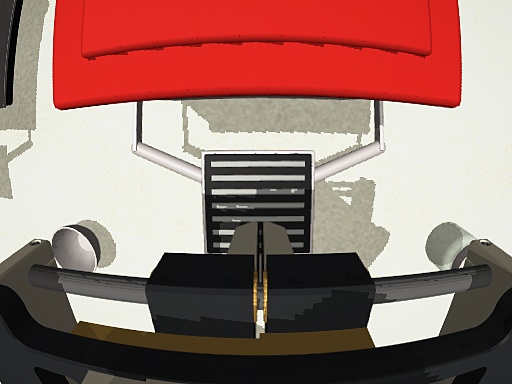

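Call:
{"api": "move_arm", "payload": {
  "series": [
    [0, 0, 0.1, 0, 0, 0, -1],
    [0, 0, 0.25, 0, 0, 0, -1],
    [0, 0, 0.36, 0, 0, 0, -1],
    [0, 0, 0.43, 0, 0, 0, -1],
    [0, 0, 0.46, 0, 0, 0, -1],
    [0, 0, 0.49, 0, 0, 0, -1],
    [0, 0, 0.52, 0, 0, 0, -1],
    [0, 0, 0.55, 0, 0, 0, -1]
  ]
}}

```text
t: 3.95
tool_pos: [0.4957, -0.2358, 0.1239]
orientation: [3.138, 0.148, 0.001]
force: [-0.2, 0.5, 3.9]
opening: 0.0007
```

Call:
{"api": "move_arm", "payload": {
  "series": [
    [0, 0, 0.03, 0, 0, 0, -1],
    [0, 0, 0.06, 0, 0, 0, -1],
    [0, 0, 0.09, 0, 0, 0, -1],
    [0, 0, 0.12, 0, 0, 0, -1],
    [0, 0, 0.15, 0, 0, 0, -1],
    [0, 0, 0.18, 0, 0, 0, -1],
    [0, 0, 0.21, 0, 0, 0, -1],
    [0, 0, 0.24, 0, 0, 0, -1]
  ]
}}

```text
t: 4.75
tool_pos: [0.4954, -0.2361, 0.1004]
orientation: [3.137, 0.148, 0.0]
force: [-3.4, -1.1, 4.6]
opening: 0.0004
```

```bash
python3 look.py 3 side wrist
```

```text
4.75 [ 0.4953539  -0.23614245  0.10035022] [-3.38205024 -1.06419742  4.64006523] [-0.07011226  0.81428197  0.00528213]
```

View pics/side3.png

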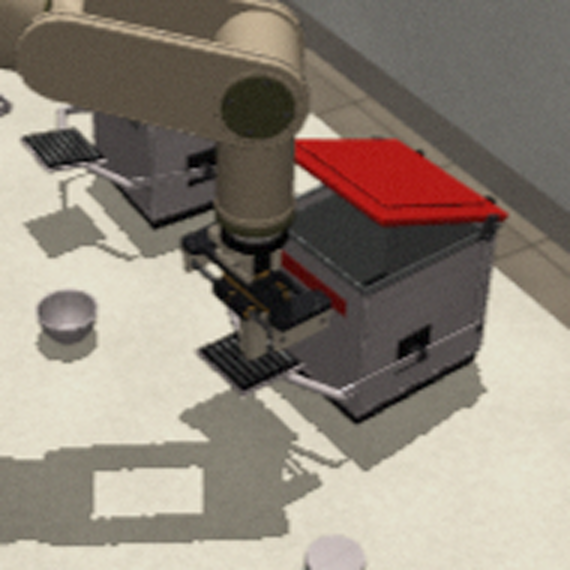

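View pics/wrist3.png

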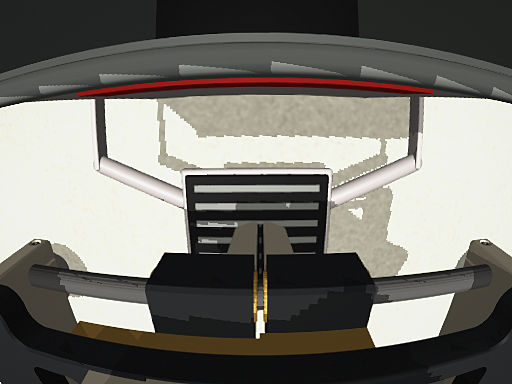

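Call:
{"api": "move_arm", "payload": {
  "series": [
    [0, 0, 0.03, 0, 0, 0, -1],
    [0, 0, 0.06, 0, 0, 0, -1],
    [0, 0, 0.09, 0, 0, 0, -1],
    [0, 0, 0.12, 0, 0, 0, -1],
    [0, 0, 0.15, 0, 0, 0, -1],
    [0, 0, 0.18, 0, 0, 0, -1],
    [0, 0, 0.21, 0, 0, 0, -1],
    [0, 0, 0.24, 0, 0, 0, -1]
  ]
}}

```text
t: 5.65
tool_pos: [0.4957, -0.2358, 0.0756]
orientation: [3.138, 0.148, 0.001]
force: [0.0, -2.3, 4.1]
opening: 0.0005
```

Call:
{"api": "move_arm", "payload": {
  "series": [
    [0, 0, 0.03, 0, 0, 0, -1],
    [0, 0, 0.06, 0, 0, 0, -1],
    [0, 0, 0.09, 0, 0, 0, -1],
    [0, 0, 0.12, 0, 0, 0, -1],
    [0, 0, 0.14, 0, 0, 0, -1],
    [0, 0, 0.16, 0, 0, 0, -1],
    [0, 0, 0.18, 0, 0, 0, -1],
    [0, 0, 0.2, 0, 0, 0, -1]
  ]
}}

```text
t: 6.45
tool_pos: [0.4952, -0.2353, 0.0553]
orientation: [-3.138, -0.148, 0.0]
force: [1.6, 1.7, 4.3]
opening: 0.0003
```

```bash
python3 look.py 4 side
```

```text
6.45 [ 0.49520696 -0.23531654  0.05534081] [1.61681537 1.73761154 4.25681776] [ 0.17982214 -0.13181304  0.00077433]
```

View pics/side4.png

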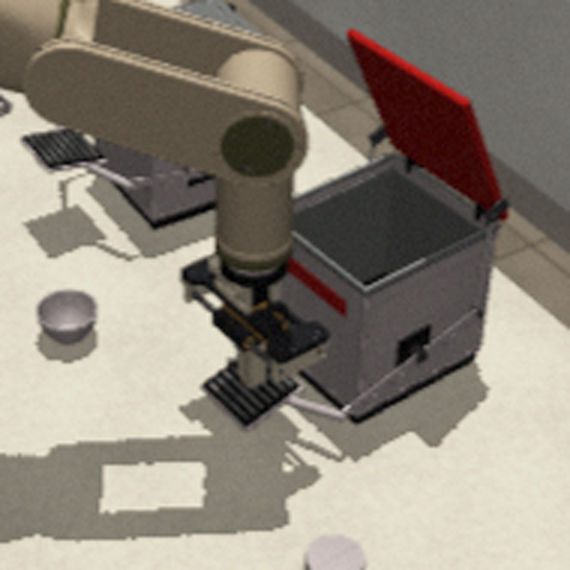

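Lid is nearly up (side view, lid edge at about (350,30) to (505,215)). Continuing gently to the stop.

Call:
{"api": "move_arm", "payload": {
  "series": [
    [0, 0, 0.01, 0, 0, 0, -1],
    [0, 0, 0.02, 0, 0, 0, -1],
    [0, 0, 0.03, 0, 0, 0, -1],
    [0, 0, 0.03, 0, 0, 0, -1]
  ]
}}

```text
t: 6.9
tool_pos: [0.4952, -0.2355, 0.0524]
orientation: [-3.138, -0.148, 0.0]
force: [0.9, 1.5, 2.7]
opening: 0.0004
```

Call:
{"api": "move_arm", "payload": {
  "series": [
    [0, 0, 0.01, 0, 0, 0, -1],
    [0, 0, 0.02, 0, 0, 0, -1],
    [0, 0, 0.02, 0, 0, 0, -1]
  ]
}}

```text
t: 7.2
tool_pos: [0.4955, -0.2355, 0.0509]
orientation: [-3.138, -0.148, -0.001]
force: [-0.8, 2.9, 6.6]
opening: 0.0004
```

Call:
{"api": "move_arm", "payload": {
  "series": [
    [0, 0, 0.01, 0, 0, 0, -1],
    [0, 0, 0.01, 0, 0, 0, -1],
    [0, 0, 0.01, 0, 0, 0, -1]
  ]
}}

```text
t: 7.5
tool_pos: [0.4957, -0.2355, 0.0503]
orientation: [3.138, 0.148, 0.001]
force: [-0.4, 3.6, 9.6]
opening: 0.0005
```

```bash
python3 look.py 5 side
```

```text
7.5 [ 0.49566662 -0.23552308  0.05028711] [-0.43863108  3.56660856  9.57835508] [0.66776806 0.15427368 0.00451771]
```

Call:
{"api": "move_arm", "payload": {
  "series": [
    [0, 0, 0.01, 0, 0, 0, -1],
    [0, 0, 0.02, 0, 0, 0, -1],
    [0, 0, 0.02, 0, 0, 0, -1]
  ]
}}

```text
t: 7.85
tool_pos: [0.496, -0.2355, 0.0489]
orientation: [3.138, 0.148, 0.002]
force: [-2.0, 4.2, 13.2]
opening: 0.0005
```

```bash
python3 look.py 6 side scene
cat > exp.py <<'E'
import numpy as np,cv2,pickle,sys
t=sys.argv[1]
p=[.579,-.230,.1]
c,s=np.cos(p[2]),np.sin(p[2])
for n in ["side","scene"]:
    cam=pickle.load(open(f"{n}{t}.pkl","rb"));im=cv2.resize(cam["frame"][:,:,::-1][100:310,200:400],None,fx=3,fy=3,interpolation=cv2.INTER_CUBIC)
    for a,col in [(1.1,(255,255,0)),(1.2,(0,255,0))]:
        for y in(-.096,.096):
          for dz in (0,):
            X=np.array([.2-.208*np.cos(a)+dz*np.sin(a),y,.222+.208*np.sin(a)])
            W=np.array([p[0]+c*X[0]-s*X[1],p[1]+s*X[0]+c*X[1],X[2]])
            q=cv2.projectPoints(W.reshape(1,1,3),cam["rvec"],cam["tvec"],cam["K"],None)[0].ravel()
            cv2.circle(im,(int((q[0]-199.5)*3),int((q[1]-99.5)*3)),3,col,-1)
    cv2.imwrite(f"pics/lid_{n}{t}.png",im)
E
python3 exp.py 6
```

```text
7.85 [ 0.49602432 -0.23551421  0.04889089] [-1.98747388  4.17020915 13.15598748] [0.92729459 0.33193284 0.06844483]
```

View pics/lid_side6.png

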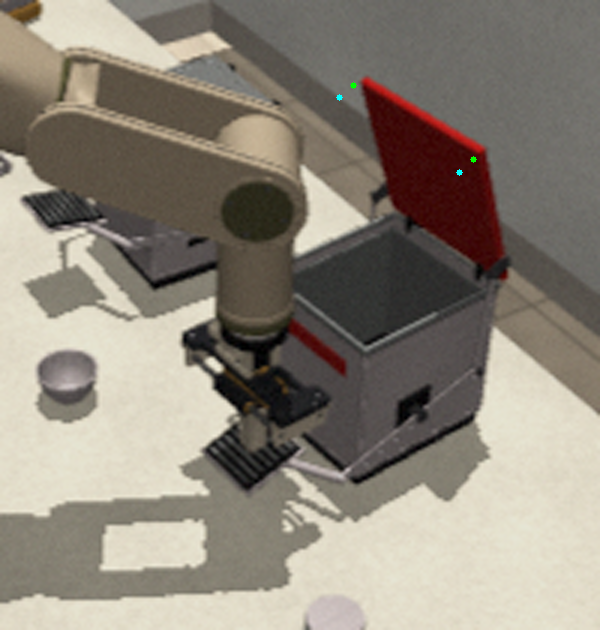

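View pics/lid_scene6.png

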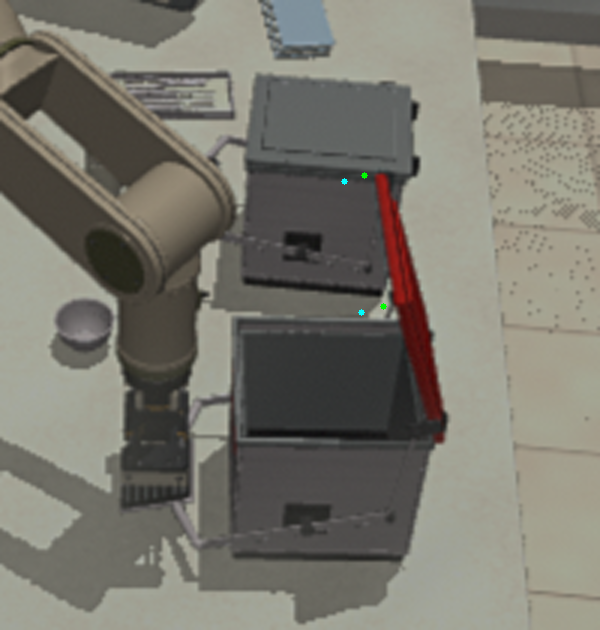

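Call:
{"api": "move_arm", "payload": {
  "series": [
    [0, 0, 0, 0, 0, 0, -1],
    [0, 0, 0, 0, 0, 0, -1],
    [0, 0, 0, 0, 0, 0, -1],
    [0, 0, 0, 0, 0, 0, -1],
    [0, 0, 0, 0, 0, 0, -1],
    [0, 0, 0, 0, 0, 0, -1],
    [0, 0, 0, 0, 0, 0, -1],
    [0, 0, 0, 0, 0, 0, -1]
  ]
}}

```text
t: 8.75
tool_pos: [0.496, -0.2355, 0.0489]
orientation: [3.138, 0.148, 0.002]
force: [-1.2, 3.5, 13.0]
opening: 0.0007
```

Call:
{"api": "move_arm", "payload": {
  "series": [
    [0, 0, 0, 0, 0, 0, -1],
    [0, 0, 0, 0, 0, 0, -1],
    [0, 0, 0, 0, 0, 0, -1],
    [0, 0, 0, 0, 0, 0, -1],
    [0, 0, 0, 0, 0, 0, -1],
    [0, 0, 0, 0, 0, 0, -1],
    [0, 0, 0, 0, 0, 0, -1],
    [0, 0, 0, 0, 0, 0, -1]
  ]
}}

```text
t: 9.55
tool_pos: [0.496, -0.2355, 0.049]
orientation: [3.138, 0.148, 0.002]
force: [-1.8, 3.6, 12.9]
opening: 0.0001
```

Call:
{"api": "move_arm", "payload": {
  "series": [
    [0, 0, 0, 0, 0, 0, -1],
    [0, 0, 0, 0, 0, 0, -1],
    [0, 0, 0, 0, 0, 0, -1],
    [0, 0, 0, 0, 0, 0, -1],
    [0, 0, 0, 0, 0, 0, -1],
    [0, 0, 0, 0, 0, 0, -1],
    [0, 0, 0, 0, 0, 0, -1],
    [0, 0, 0, 0, 0, 0, -1]
  ]
}}

```text
t: 10.35
tool_pos: [0.496, -0.2355, 0.049]
orientation: [3.138, 0.148, 0.002]
force: [-2.0, 4.2, 13.6]
opening: 0.0005
```

Call:
{"api": "move_arm", "payload": {
  "series": [
    [0, 0, 0, 0, 0, 0, -1],
    [0, 0, 0, 0, 0, 0, -1],
    [0, 0, 0, 0, 0, 0, -1],
    [0, 0, 0, 0, 0, 0, -1],
    [0, 0, 0, 0, 0, 0, -1],
    [0, 0, 0, 0, 0, 0, -1],
    [0, 0, 0, 0, 0, 0, -1],
    [0, 0, 0, 0, 0, 0, -1]
  ]
}}

```text
t: 11.15
tool_pos: [0.496, -0.2355, 0.049]
orientation: [3.138, 0.148, 0.002]
force: [-2.1, 4.0, 12.7]
opening: 0.0001
```

Call:
{"api": "move_arm", "payload": {
  "series": [
    [0, 0, -0.03, 0, 0, 0, -1],
    [0, 0, -0.06, 0, 0, 0, -1],
    [0, 0, -0.09, 0, 0, 0, -1],
    [0, 0, -0.12, 0, 0, 0, -1],
    [0, 0, -0.15, 0, 0, 0, -1],
    [0, 0, -0.18, 0, 0, 0, -1],
    [0, 0, -0.21, 0, 0, 0, -1],
    [0, 0, -0.24, 0, 0, 0, -1]
  ]
}}

```text
t: 11.95
tool_pos: [0.4953, -0.2357, 0.0719]
orientation: [3.138, 0.148, -0.0]
force: [-3.8, 0.1, 4.1]
opening: 0.0004
```

Call:
{"api": "move_arm", "payload": {
  "series": [
    [0, 0, -0.03, 0, 0, 0, -1],
    [0, 0, -0.06, 0, 0, 0, -1],
    [0, 0, -0.09, 0, 0, 0, -1],
    [0, 0, -0.12, 0, 0, 0, -1],
    [0, 0, -0.15, 0, 0, 0, -1],
    [0, 0, -0.18, 0, 0, 0, -1],
    [0, 0, -0.21, 0, 0, 0, -1],
    [0, 0, -0.24, 0, 0, 0, -1]
  ]
}}

```text
t: 12.75
tool_pos: [0.4957, -0.2357, 0.0961]
orientation: [3.138, 0.148, 0.001]
force: [-1.1, -0.7, 4.7]
opening: 0.0007
```

Call:
{"api": "move_arm", "payload": {
  "series": [
    [0, 0, -0.025, 0, 0, 0, -1],
    [0, 0, -0.05, 0, 0, 0, -1],
    [0, 0, -0.075, 0, 0, 0, -1],
    [0, 0, -0.1, 0, 0, 0, -1],
    [0, 0, -0.12, 0, 0, 0, -1],
    [0, 0, -0.14, 0, 0, 0, -1],
    [0, 0, -0.16, 0, 0, 0, -1],
    [0, 0, -0.18, 0, 0, 0, -1]
  ]
}}

```text
t: 13.55
tool_pos: [0.4955, -0.2355, 0.1138]
orientation: [-3.138, -0.148, -0.0]
force: [3.8, 1.3, 3.1]
opening: 0.0002
```

Call:
{"api": "move_arm", "payload": {
  "series": [
    [0, 0, -0.015, 0, 0, 0, -1],
    [0, 0, -0.03, 0, 0, 0, -1],
    [0, 0, -0.045, 0, 0, 0, -1],
    [0, 0, -0.06, 0, 0, 0, -1],
    [0, 0, -0.075, 0, 0, 0, -1],
    [0, 0, -0.09, 0, 0, 0, -1],
    [0, 0, -0.105, 0, 0, 0, -1],
    [0, 0, -0.12, 0, 0, 0, -1]
  ]
}}

```text
t: 14.35
tool_pos: [0.4942, -0.2353, 0.1249]
orientation: [-3.137, -0.148, 0.004]
force: [0.6, -0.4, -0.2]
opening: 0.0006
```

Call:
{"api": "move_arm", "payload": {
  "series": [
    [0, 0, -0.02, 0, 0, 0, -1],
    [0, 0, -0.04, 0, 0, 0, -1],
    [0, 0, -0.04, 0, 0, 0, -1]
  ]
}}

```text
t: 14.65
tool_pos: [0.495, -0.2356, 0.1295]
orientation: [-3.138, -0.148, 0.001]
force: [0.7, -0.4, 0.7]
opening: 0.0004
```

```bash
python3 look.py 7 side
```

```text
14.65 [ 0.49496529 -0.23557878  0.12948955] [ 0.66586633 -0.37121697  0.69140695] [ 0.05143187  0.10858692 -0.00612898]
```

View pics/side7.png

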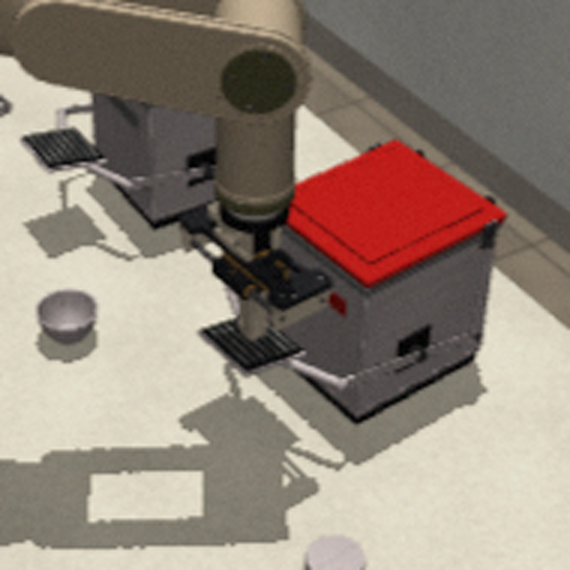

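The lid is shut (same place as before, front corner at (370,283)) and the force is near zero. Moving clear, up and then back.

Call:
{"api": "move_arm", "payload": {
  "series": [
    [0, 0, -0.1, 0, 0, 0, -1],
    [0, 0, -0.3, 0, 0, 0, -1],
    [0, 0, -0.5, 0, 0, 0, -1],
    [0, 0, -0.7, 0, 0, 0, -1],
    [-0.2, 0, -0.9, 0, 0, 0, -1],
    [-0.4, 0, -1, 0, 0, 0, -1],
    [-0.5, 0, -1, 0, 0, 0, -1],
    [-0.5, 0, -1, 0, 0, 0, -1]
  ]
}}

```text
t: 15.5
tool_pos: [0.445, -0.2406, 0.23]
orientation: [3.138, 0.146, 0.001]
force: [0.1, -0.1, -0.7]
opening: 0.0003
```

Call:
{"api": "move_arm", "payload": {
  "series": [
    [0, 0, 0, 0, 0, 0, -1],
    [0, 0, 0, 0, 0, 0, -1],
    [0, 0, 0, 0, 0, 0, -1],
    [0, 0, 0, 0, 0, 0, -1]
  ]
}}

```text
t: 15.9
tool_pos: [0.4457, -0.24, 0.2291]
orientation: [-3.137, -0.149, 0.001]
force: [1.0, 0.2, 0.7]
opening: 0.0007
```

```bash
python3 look.py 8 side scene
```

```text
15.9 [ 0.44570428 -0.24002199  0.22905917] [1.03603243 0.16487458 0.65257809] [0.06717111 0.0771758  0.00684552]
```

View pics/side8.png

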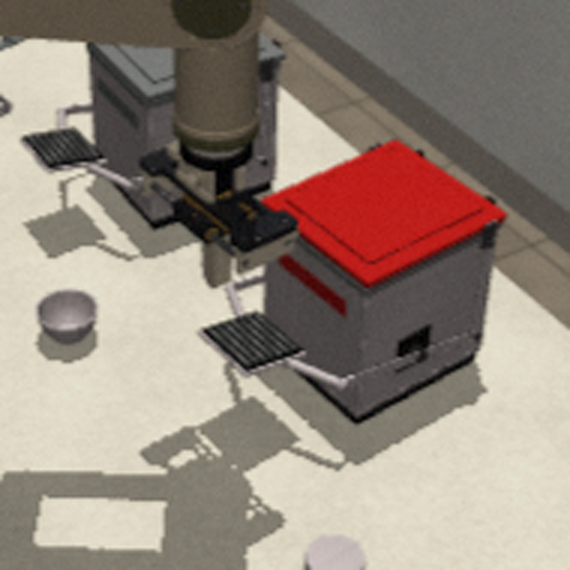

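View pics/scene8.png

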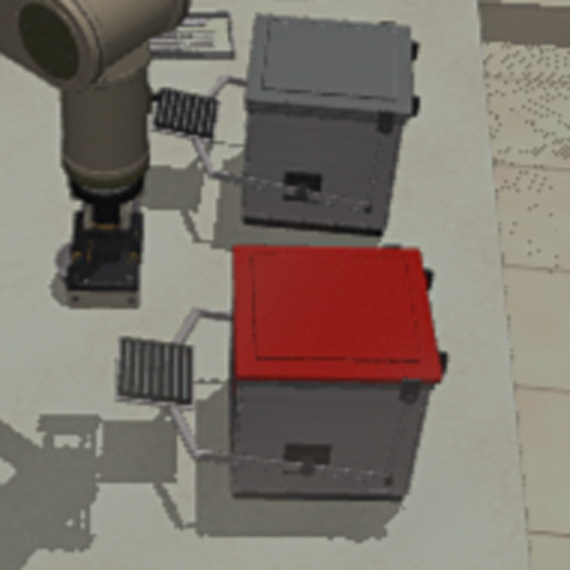

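Both lids are shut, the plate is back at rest, the gripper is clear and the bystanders in view have not moved.

```bash
python3 -c "
from plant import *
print(close_job())"
```

```text
the job is handed in; nothing more can be done
None
```

I pressed the red bin's palm plate to its stop with closed fingers, held it there, let it rise slowly under the fingers, backed clear and handed the job in at about 16 s.

- **Lid fully up:** the plate stopped at about 49 mm above the counter. The pressing force climbed to about 13 N with little further travel, and in the pictures the lid stood at or slightly past the expected 1.2 rad.
- **Hold:** the lid stayed fully up for at least 3.3 s.
- **Closing:** the plate rose under the fingers for about 3 s, slower at the end. The readings showed contact (3–5 N) until the last few millimetres, when it dropped to zero as the plate reached rest.
- **Last checks:** both lids were shut, the plate was at rest, and the tool force was within noise. The gripper was clear, with the TCP about 10 cm above the plate and 5 cm back. The bowl and tray looked unmoved; the jar and spray bottle were only partly in view or hidden in the last pictures.

One disagreement: fitting the whole bin model to the first pictures left up to 2.6 pixels of error. The plate centre from direct triangulation agreed with that fit to about 3 mm, so I aimed between the two, and contact came at the expected height.

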